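# Roll the tea tin to its parking stripe

## Task

With the fingertips on top of the green tea tin that lies on its side on the grey felt runner, roll it along the runner until it comes to rest on the yellow stripe: its middle line above the stripe, parallel to it, both ends on the runner. Roll it only by its top: do not push it low on its side, grasp it or lift it. Leave the mug, cup and spoon where they are, and take the fingers away at the end.

Things in the scene. Friction and masses are not known exactly. Their poses are not given: they have to be found in the camera images.
- tin: Closed green tea tin with brass bands and a pale label, a plain cylinder 72 mm in diameter, 110 mm long, 0.14 to 0.28 kg, lying on its side on the runner. Origin at its very centre, 36 mm above the runner's upper face. Its x axis is the cylinder's axis (at the start within 3 degrees of parallel to the stripe); y and z turn as it rolls, z starts upward.
- runner: Grey felt runner, fixed, 170 mm (x) by 400 mm (y), 3 mm thick; origin at the centre of its underside. The tin rolls along its y axis. Under a light press (about 3 N) on its top the tin rolls without slipping, half as far as the fingers move; the felt resists rolling, so the tin stops within a few mm once the fingers stop and are lifted.
- stripe: Yellow stripe across the felt runner, fixed, 30 mm wide (y) and 170 mm long (x), flush with the felt; origin at its centre, on the runner's upper face (3 mm above the table). Its axes are parallel to the runner's. The tin starts 100 to 170 mm from it along y, on either side.
- mug: Dented aluminium mug, 78 mm across, 80 mm high, with a side handle out to 64 mm from its axis, standing beside the runner's far edge; origin at the centre of its underside. To be left alone.
- cup: Blue ceramic cup without handle, 76 mm across, 75 mm high, standing beside the runner's far edge; origin at the centre of its underside. To be left alone.
- spoon: Steel teaspoon, 140 mm long, lying on the table beside the runner's edge nearest the robot; origin near its middle, x along its length. To be left alone.

How it is judged:
On the way, in this order (a step that is already met when the one before it is completed fails the run):
1. the fingers on the tin set it turning (contact force between the fingers and tin above 0.3 N and angle between tin's own z axis and vertical above 0.25 rad).
2. the tin has rolled (not slid): it has turned over by more than a third of a turn (angle between tin's own z axis and vertical above 2.2 rad).
At the end, for the whole second after the job is handed in: The tin lies at rest on the runner with its middle line above the yellow stripe (within 15 mm of the stripe's centre line), its axis within 0.2 rad of parallel to the stripe, and both ends on the runner (centre within 30 mm of the runner's middle) (y of tin in the frame of stripe between -0.015 and 0.015 m and x of tin in the frame of stripe between -0.03 and 0.03 m and angle between the x axis of tin and the x axis of stripe, either way round below 0.2 rad and height (world z) of tin between 0.035 and 0.044 m and linear speed of tin below 0.01 m/s and angular speed of tin below 0.25 rad/s); the robot touches nothing.
It fails at once if the tin is lifted off the runner or stood on end (height (world z) of tin above 0.052 m or angle between tin's own x axis and vertical below 1.25 rad or angle between tin's own x axis and vertical above 1.89 rad).
It fails at once if the tin is pushed low on its side or grasped instead of being rolled by its top (fingers touch it with their tips below its upper quarter) (contact force between the fingers and tin above 0.5 N and height (world z) of the grasp point below 0.075 m).
It fails at once if the mug, cup or spoon is moved by more than 20 mm (distance of any of mug, cup, spoon from where it was at the start of the episode above 0.02 m).
It also fails if it takes over 59 s, if anything falls off the work surface, if the arm or the gripper's body presses on something with over 40 N, if the wrist force passes 120 N, or if a joint passes its speed limit or range.

## Robot

A 6-joint arm with a two-finger parallel gripper is mounted at the origin on the work surface. World frame = base frame: x ahead of the robot, y to its left, z up, the work surface at z = 0. Lengths are in m, angles in rad, forces in N, time in s.
With the tool pointing down it reaches from about 0.375 to 0.9 m from the base axis. Payload 3.1 kg.
Tool frame: the origin (TCP) lies between the finger pads; the fingertips stand 11 mm ahead of it and the grasp point (between the pads) lies 8 mm behind it; z points along the fingers, y is the direction in which the jaws open and shut (so a half turn about z gives the same grasp; the last joint's range is limited). The gripper opens to 85 mm and grips with 20 to 120 N. Pads are 22 mm wide; open, the fingers measure 114 mm over their backs; the gripper's body (76 mm by 85 mm) begins 54 mm behind the grasp point. The pads swing forward as they close: fully open they stand 13 mm farther back than shut.
Start: joints at [-1.419, 0.527, 1.433, -0, 1.181, -0.178], TCP at [0.203, -0.591, 0.242] pointing down, gripper open.
Joint ranges: [-3.08, 3.08], [-0.75, 2.2], [0.22, 2.44], [-1.43, 4.57], [0, 2.65], [-2.85, 2.85]. Speed limits (rad/s): [2.79, 2.79, 3.14, 3.14, 3.14, 3.14].

## Interface

Orientations are given as a unit quaternion [x, y, z, w].
In Python, from station import manip gives the robot as it stands.
- The arm moves only by the tool move_arm, never from a script. Its argument "deltas" is a list of rows, each a list of 5 numbers: the shift along the tool's x, y, z in units of 40 cm (1.0 is 40 cm), then the turn about the tool's z in units of 0.5 rad (1.0 is 0.5 rad), then the opening in per cent of the stroke, from 0 (shut) to 100 (fully open). In form: [[x, y, z, twist, grip], ...]. A call has exactly 8 rows; each row is the pose to reach, as a shift and turn from the pose commanded when the call began, along the tool's axes at that moment; what a row does not reach only later rows make up. A row lasts 1/12 s, in which the tool goes at most 41.7 mm and 7.16 degrees, less where a joint would pass 70% of its speed; a pose out of reach is approached as far as the arm can. A call with a number of a shift or a turn outside -1 to 1 is refused whole. A call with a gripper value outside its range is refused whole. The fingers move at their own pace and stop on an object; "force" is the grip in N (left out, the last holds). Time passes only in rows, so rows that repeat a pose let the fingers close, or fill a call up. It gives the time, the measured TCP pose, the force and the opening at its end, in the units of the state.
- manip.sense(): the state, without advancing time (a new reading comes with each control period).
- manip.snapshot(name): name is "scene" or "side" or "wrist"; returns (picture, depth): 480x640x3 uint8, red, green, blue; 480x640 float32, m along the optical axis (not along the pixel's ray), 0 where there is no reading.
- manip.get_calibration(name): a dict with "vfov" (degrees; the focal length in pixels is half the picture's height over the tangent of half this angle, whatever the lens; pixels are square), "cx", "cy" (the principal point, pixels), "D" ([k1, k2, p1, p2, k3] as OpenCV has them; the pictures are not rectified), "pose" (4x4, takes a point from camera to world coordinates). Camera axes: x right, y down, z forward; pixel columns grow to the right and rows downward; lengths in m; the calibration is good to about 2 mm. A picture is of the moment at which its call begins: read the wrist's pose just before it. get_calibration takes no time and is no camera call; for the wrist camera it gives the pose at the moment of the call.
- manip.sign_off(): hands the job in, once; it reports no verdict.
The state is a dict: "t": time; "q": joint angles; "qd": joint speeds; "tau": joint torques, N m; "tcp_pos": TCP position; "tool_rot": TCP orientation; "force": force on the tool from outside, world axes, zero at the start; "ft_torque": the same for the moment, N m; "finger_gap": opening from 0.0 (shut) to 1.0 (fully open).
Only numpy, scipy, OpenCV 4.12 (cv2) and the standard library are available. Lean on these libraries where they do the work, as an engineer would, in place of code of your own. Each camera call takes 0.05 s, during which the arm holds its last target.

## Working session

There is one attempt and no reset: what is moved stays moved. The work goes in short steps, Python scripts to look and compute and a tool call to move; the robot and the scene stay as the last step left them, time stands still between calls to the robot, and variables do not carry over. Pictures are saved under pics/ and viewed, and the job is handed in when it is done.

Besides the shell and the picture viewer there is one more tool, called after "Call:" as name(argument=value, ...) on one line, values as JSON. move_arm: Moves the arm, as the interface text tells. Its arguments: {"type":"object","properties":{"deltas":{"type":"array","items":{"type":"array","items":{"type":"number"}}},"force":{"type":"number"}},"required":["deltas"]}

```bash
mkdir -p pics
cat > h.py <<'E'
import numpy as np, cv2
from station import manip
def K(c):
    f=240/np.tan(np.radians(c["vfov"])/2); return np.array([[f,0,c["cx"]],[0,f,c["cy"]],[0,0,1.]])
def toworld(c,uv,d):
    p=cv2.undistortPoints(np.array(uv,float).reshape(-1,1,2),K(c),np.array(c["D"],float)).reshape(-1,2)
    d=np.asarray(d,float).reshape(-1,1)
    P=np.hstack([p*d,d]); T=np.array(c["pose"]); return P@T[:3,:3].T+T[:3,3]
def cloud(name,save=None):
    c=manip.get_calibration(name); im,d=manip.snapshot(name)
    if save: cv2.imwrite("pics/"+save,im[:,:,::-1])
    v,u=np.mgrid[:480,:640]
    P=toworld(c,np.stack([u,v],-1).reshape(-1,2),d.reshape(-1)).reshape(480,640,3)
    P[d==0]=np.nan
    return im,d,P
E
python3 - <<'E'
from h import *
s=manip.sense();print(s["t"],s["tcp_pos"],s["tool_rot"],s["force"],s["finger_gap"])
for n in("scene","side"):
    im,d,P=cloud(n,n+"1.png"); np.savez(n+"1.npz",im=im,d=d,P=P)
    print(n,np.array(manip.get_calibration(n)["pose"]).round(3).tolist())
E
```

```text
0.0 [ 0.20292284 -0.59042361  0.24133977] [ 9.86354198e-01  1.64633580e-01  3.38919188e-05 -1.08562043e-03] [ 0.3821089  -0.12065422 -0.32312192] 1.000054634875597
scene [[0.082, 0.851, -0.518, 0.981], [0.997, -0.072, 0.039, 0.02], [-0.004, -0.52, -0.854, 0.723], [0.0, 0.0, 0.0, 1.0]]
side [[-0.829, -0.428, 0.361, 0.361], [-0.56, 0.633, -0.535, 0.375], [0.001, -0.645, -0.764, 0.559], [0.0, 0.0, 0.0, 1.0]]
```

View pics/scene1.png

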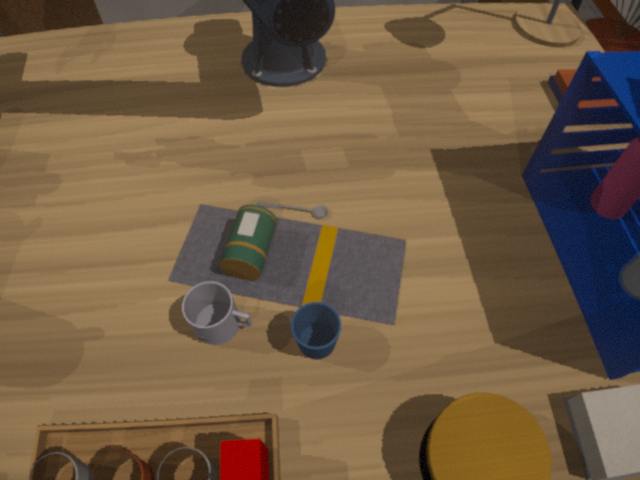

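View pics/side1.png

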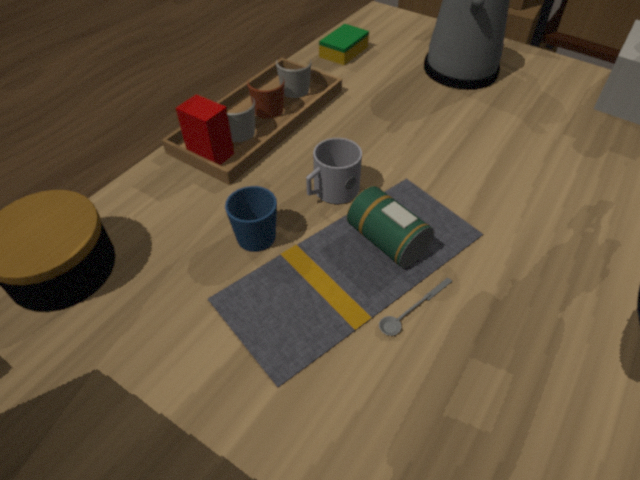

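The scene view shows the tin at about (248,240), the stripe from (329,228) to (313,302), the mug at (210,310), the cup at (316,330) and the spoon at (295,209). Next I'll measure them.

```bash
cat > meas.py <<'E'
from h import *
def measure(n,im,P,verbose=True):
    hsv=cv2.cvtColor(im,cv2.COLOR_RGB2HSV); H,S,V=[hsv[...,i].astype(int) for i in range(3)]
    X=P; ok=np.isfinite(P[...,2]); reg=ok&(P[...,0]>.25)&(P[...,0]<.9)&(abs(P[...,1])<.45)
    st=reg&(H>18)&(H<30)&(S>180)&(V>90)&(P[...,2]<.012)
    st=cv2.morphologyEx(st.astype(np.uint8),cv2.MORPH_OPEN,np.ones((3,3)))
    k,l,ss,_=cv2.connectedComponentsWithStats(st); st=l==1+np.argmax(ss[1:,4])
    q=P[st]; r=cv2.minAreaRect((q[:,:2]*1000).astype(np.float32)); print(n,"stripe",r,"z",np.median(q[:,2]))
    gr=reg&(H>55)&(H<90)&(S>90)&(P[...,2]>.01)&(P[...,2]<.1)
    k,l,ss,_=cv2.connectedComponentsWithStats(gr.astype(np.uint8)); g=l==1+np.argmax(ss[1:,4])
    g=cv2.morphologyEx(g.astype(np.uint8),cv2.MORPH_CLOSE,np.ones((21,21)))>0
    g&=ok; q=P[g]; print("tin n",len(q),"zmax",np.percentile(q[:,2],[50,95,99]))
    return st,g
def fitcyl(q,R=.036):
    from scipy.optimize import least_squares
    q=q[q[:,2]>.03]; q=q[::max(1,len(q)//3000)]
    c0=q.mean(0)
    def f(p):
        x,y,z,a=p; dx,dy=np.cos(a),np.sin(a)
        perp=-(q[:,0]-x)*dy+(q[:,1]-y)*dx
        # fix x gauge
        return np.r_[np.hypot(perp,q[:,2]-z)-R, .001*(x-c0[0])]
    best=least_squares(f,[c0[0],c0[1],.039,0.],loss="soft_l1",f_scale=.002)
    x,y,z,a=best.x; d=np.array([np.cos(a),np.sin(a)]); t=(q[:,:2]-[x,y])@d
    lo,hi=np.percentile(t,[.5,99.5]); m=(lo+hi)/2
    res=np.abs(f(best.x)[:-1]); print("cyl centre",(np.array([x,y])+m*d).round(4),"z",z.round(4),"axis deg",np.degrees(a).round(2),"len",(hi-lo).round(4),"res",np.median(res).round(4))
    return np.array([x,y])+m*d,a
E
python3 - <<'E'
from meas import *
for n in("scene","side"):
    z=np.load(n+"1.npz"); im,P=z["im"],z["P"]
    st,g=measure(n,im,P)
    fitcyl(P[g])
    o=im.copy(); o[st]=[255,0,255]; o[g]=[255,0,0]; cv2.imwrite(f"pics/{n}_m.png",o[:,:,::-1])
    for nm,lo in(("hi",.06),):
        m=np.isfinite(P[...,2])&(P[...,2]>.03)&(P[...,2]<.1)&(P[...,0]>.4)&(P[...,0]<.8)&(abs(P[...,1])<.25)&~g
        k,l,ss,_=cv2.connectedComponentsWithStats(m.astype(np.uint8))
        for i in range(1,k):
            if ss[i,4]>150: q=P[l==i]; print("obj",ss[i],q[:,:].min(0).round(3),q.max(0).round(3))
E
```

```text
scene stripe ((581.7814331054688, 45.85235595703125), (28.82624053955078, 161.86978149414062), 73.58943939208984) z 0.002893121206369531
tin n 96 zmax [0.06971148 0.07280429 0.07434603]
cyl centre [ 0.5912 -0.0885] z 0.0383 axis deg -13.4 len 0.0201 res 0.0006
obj [ 219  204   58   72 2725] [ 0.491 -0.126  0.03 ] [ 0.615 -0.028  0.078]
obj [ 182  281   70   59 1763] [ 0.642 -0.174  0.03 ] [ 0.722 -0.073  0.083]
obj [ 291  302   50   54 1241] [ 0.689 -0.01   0.03 ] [0.763 0.064 0.078]
side stripe ((585.2357788085938, 43.780426025390625), (29.62095069885254, 169.7135467529297), 73.34622955322266) z 0.00435453622214399
tin n 1550 zmax [0.06467028 0.07665629 0.0777405 ]
cyl centre [ 0.5371 -0.0749] z 0.0402 axis deg -15.83 len 0.0636 res 0.0006
obj [ 306  137   56   58 2358] [ 0.64  -0.175  0.03 ] [ 0.719 -0.073  0.083]
obj [ 224  186   53   55 2150] [ 0.686 -0.011  0.03 ] [0.762 0.065 0.078]
obj [ 347  186   88   78 2255] [ 0.485 -0.118  0.03 ] [ 0.613 -0.028  0.079]
```

```bash
cat >> meas.py <<'E'
def tincomp(P,box=(.47,.64,-.15,.2),zlo=.012):
    m=np.isfinite(P[...,2])&(P[...,2]>zlo)&(P[...,2]<.1)&(P[...,0]>box[0])&(P[...,0]<box[1])&(P[...,1]>box[2])&(P[...,1]<box[3])
    k,l,ss,_=cv2.connectedComponentsWithStats(m.astype(np.uint8)); return l==1+np.argmax(ss[1:,4])
def inst(p,S=(.5835,.045),a=np.radians(-16.6)):
    d=np.array(p)-S; return (np.array([d@[np.cos(a),np.sin(a)],d@[-np.sin(a),np.cos(a)]])*1000).round(1)
E
python3 - <<'E'
from meas import *
for n in("scene","side"):
    z=np.load(n+"1.npz"); im,P=z["im"],z["P"]
    g=tincomp(P); c,a=fitcyl(P[g]); print(n,g.sum(),inst(c))
    # runner: dark low-sat grey near z 3mm
    hsv=cv2.cvtColor(im,cv2.COLOR_RGB2HSV)
    r=np.isfinite(P[...,2])&(hsv[...,1]<60)&(hsv[...,2]<120)&(P[...,2]<.01)&(P[...,0]>.42)&(P[...,0]<.76)&(abs(P[...,1]-.045)<.27)
    r=cv2.morphologyEx(r.astype(np.uint8),cv2.MORPH_OPEN,np.ones((5,5)))
    k,l,ss,_=cv2.connectedComponentsWithStats(r)
    idx=[i for i in range(1,k) if ss[i,4]>1000]
    q=P[np.isin(l,idx)]; print("runner",[ss[i].tolist() for i in idx],cv2.minAreaRect((q[:,:2]*1000).astype(np.float32)))
E
```

```text
cyl centre [ 0.5517 -0.0769] z 0.0385 axis deg -15.97 len 0.1125 res 0.0008
scene 2978 [   4.3 -125.9]
runner [[170, 205, 150, 101, 7489], [323, 229, 82, 95, 5936]] ((570.4232788085938, -11.053451538085938), (399.6327209472656, 170.62893676757812), 73.40583038330078)
cyl centre [ 0.5482 -0.078 ] z 0.04 axis deg -15.76 len 0.1118 res 0.0007
side 4057 [   1.3 -127.9]
runner [[301, 180, 179, 135, 8869], [209, 256, 143, 130, 9664]] ((568.7061767578125, -11.088760375976562), (400.0456237792969, 171.32875061035156), 73.31684875488281)
```

The two cameras agree: in the stripe's frame the tin sits at about (+1, −127) mm, its axis is less than 1° off parallel, and it has to roll in +y. I'll lay both fingertips, part open, along the tin's axis and roll it in several short strokes.

```bash
cat > go.py <<'E'
from h import *
import sys
from scipy.spatial.transform import Rotation as R
A=np.radians(-16.6); S=np.array([.5855,.0450]); ex=np.array([np.cos(A),np.sin(A)]); ey=np.array([-np.sin(A),np.cos(A)])
def delta(xs,ys,z,yaw=73.4,s=None):
    """target in stripe frame mm, tcp z mm -> tool units"""
    s=s or manip.sense(); Rt=R.from_quat(s["tool_rot"]); M=Rt.as_matrix()
    w=np.r_[S+xs/1000*ex+ys/1000*ey,z/1000]; d=M.T@(w-s["tcp_pos"])
    psi=np.degrees(np.arctan2(M[1,0],M[0,0])); tw=-np.radians((yaw-psi+180)%360-180)
    return np.r_[d/.4,tw/.5].round(4)
def where():
    s=manip.sense(); d=s["tcp_pos"][:2]-S; M=R.from_quat(s["tool_rot"]).as_matrix()
    print("t",round(s["t"],2),"tcp stripe frame mm",(d@ex*1000).round(1),(d@ey*1000).round(1),"z",(s["tcp_pos"][2]*1000).round(2),"yaw",np.degrees(np.arctan2(M[1,0],M[0,0])).round(2),"toolz",M[:,2].round(4),"F",np.round(s["force"],2),"gap",round(s["finger_gap"],3))
if __name__=="__main__":
    where()
    if len(sys.argv)>3: print(delta(*map(float,sys.argv[1:])))
E
python3 go.py 1 -141 150
```

```text
t 0.1 tcp stripe frame mm -185.1 -718.3 z 241.42 yaw 18.95 toolz [-3.e-04  2.e-03 -1.e+00] F [-0.16  0.52  0.1 ] gap 1.0
[ 1.2176 -0.9032  0.2308 -1.9005]
```

Call:
move_arm(deltas=[[0.07,-0.055,0,-0.11,40],[0.14,-0.11,0,-0.23,40],[0.22,-0.165,0,-0.35,40],[0.3,-0.22,0,-0.47,40],[0.38,-0.28,0,-0.59,40],[0.46,-0.34,0,-0.71,40],[0.53,-0.39,0,-0.83,40],[0.6,-0.44,0,-0.95,40]], force=20)

```text
t: 0.77
tcp_pos: [0.3734, -0.3446, 0.242]
tool_rot: [0.919, 0.394, -0.0, -0.001]
force: [0.7, -0.4, -0.1]
finger_gap: 0.399
```

```bash
python3 go.py 1 -141 150
```

```text
t 0.77 tcp stripe frame mm -92.0 -433.9 z 242.03 yaw 46.35 toolz [-5.e-04  9.e-04 -1.e+00] F [ 0.69 -0.43 -0.09] gap 0.399
[ 0.7579 -0.1258  0.2304 -0.9444]
```

Call:
move_arm(deltas=[[0.1,-0.02,0.03,-0.11,40],[0.2,-0.035,0.06,-0.23,40],[0.3,-0.05,0.09,-0.35,40],[0.4,-0.065,0.12,-0.47,40],[0.5,-0.08,0.15,-0.59,40],[0.6,-0.1,0.18,-0.71,40],[0.68,-0.115,0.21,-0.83,40],[0.758,-0.126,0.23,-0.944,40]])

```text
t: 1.43
tcp_pos: [0.5464, -0.0902, 0.1487]
tool_rot: [0.802, 0.598, -0.001, -0.001]
force: [-0.7, -0.5, -0.1]
finger_gap: 0.4
```

```bash
python3 - <<'E'
from meas import *
from go import where
where()
im,d,P=cloud("wrist","w1.png")
im,d,P=cloud("side","side2.png")
where()
E
python3 go.py 1 -141 110
```

```text
t 1.43 tcp stripe frame mm 1.2 -140.8 z 148.71 yaw 73.45 toolz [-0.0025  0.0013 -1.    ] F [-0.68 -0.47 -0.09] gap 0.4
t 1.53 tcp stripe frame mm 1.9 -139.1 z 148.53 yaw 73.57 toolz [-0.0017  0.0019 -1.    ] F [-0.47 -1.68 -0.34] gap 0.407
t 1.53 tcp stripe frame mm 1.9 -139.1 z 148.53 yaw 73.57 toolz [-0.0017  0.0019 -1.    ] F [-0.47 -1.68 -0.34] gap 0.407
[-0.0048 -0.002   0.0963  0.0061]
```

View pics/side2.png

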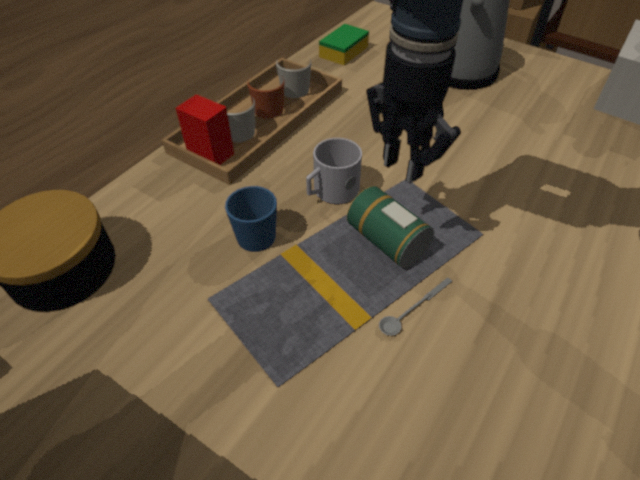

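View pics/w1.png

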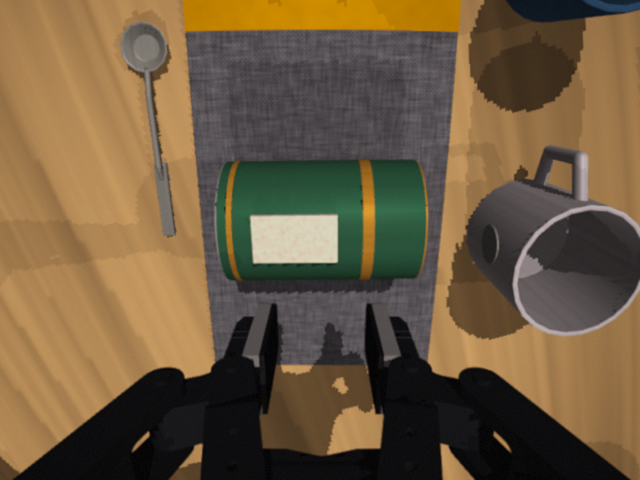

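The wrist view shows the tin at (320,220), with the fingertips just behind it at (265,310) and (375,310) and centred over it. The side view agrees. Lowering now.

Call:
move_arm(deltas=[[0,0,0.02,0,40],[0,0,0.04,0,40],[0,0,0.06,0,40],[0,0,0.08,0,40],[0,0,0.1,0,40],[0,0,0.12,0,40],[0,0,0.132,0,40],[0,0,0.132,0,40]])

```text
t: 2.2
tcp_pos: [0.5456, -0.0932, 0.0962]
tool_rot: [0.803, 0.596, -0.001, -0.001]
force: [0.1, -0.2, -1.0]
finger_gap: 0.401
```

Run:
```python
from meas import *
from go import where
where()
im,d,P=cloud("wrist","w2.png")
im,d,P=cloud("side","side3.png")
where()
```

```text
t 2.2 tcp stripe frame mm 1.2 -143.8 z 96.18 yaw 73.17 toolz [-0.0024  0.001  -1.    ] F [ 0.12 -0.17 -1.  ] gap 0.401
t 2.3 tcp stripe frame mm 2.0 -143.6 z 97.27 yaw 73.2 toolz [-4.e-04  2.e-04 -1.e+00] F [ 0.3   1.05 -0.52] gap 0.399
```

View pics/w2.png

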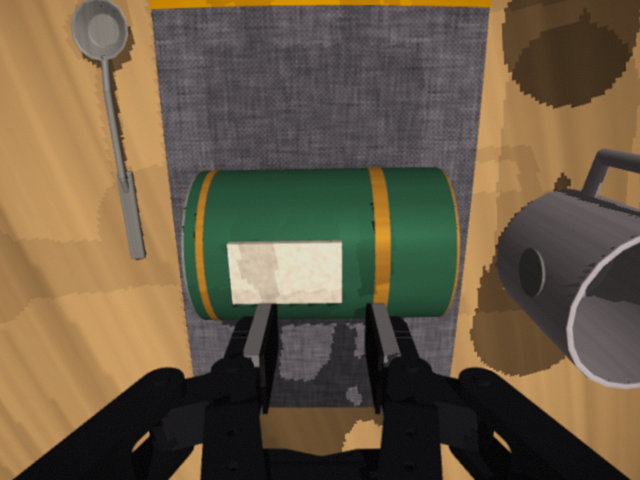

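Call:
move_arm(deltas=[[0.005,0,0.005,0,40],[0.01,0,0.01,0,40],[0.01,0,0.015,0,40],[0.01,0,0.02,0,40],[0.01,0,0.02,0,40],[0.01,0,0.0225,0,40],[0.01,0,0.0225,0,40],[0.01,0,0.0225,0,40]])

```text
t: 2.97
tcp_pos: [0.5476, -0.0893, 0.0885]
tool_rot: [0.803, 0.596, -0.0, 0.0]
force: [0.8, 0.2, 0.6]
finger_gap: 0.4
```

```bash
cat > f.py <<'E'
from go import *
def avg(n=6):
    a=[];p=[]
    for i in range(n):
        manip.snapshot("scene"); s=manip.sense(); a.append(s["force"]); d=s["tcp_pos"][:2]-S; p.append([d@ex*1000,d@ey*1000,s["tcp_pos"][2]*1000])
    print("t",round(s["t"],2),"F",np.mean(a,0).round(2),"sd",np.std(a,0).round(2),"tcp",np.mean(p,0).round(2),"sd",np.std(p,0).round(2))
if __name__=="__main__": avg()
E
python3 f.py
```

```text
t 3.27 F [-0.38 -0.33  0.33] sd [0.41 0.51 0.34] tcp [   2.1  -139.47   88.58] sd [0.01 0.01 0.02]
```

Call:
move_arm(deltas=[[0,0,0.001,0,40],[0,0,0.002,0,40],[0,0,0.003,0,40],[0,0,0.004,0,40],[0,0,0.005,0,40],[0,0,0.006,0,40],[0,0,0.006,0,40],[0,0,0.006,0,40]])

```text
t: 3.93
tcp_pos: [0.5476, -0.0892, 0.0861]
tool_rot: [0.803, 0.596, -0.0, -0.0]
force: [-0.0, -0.2, -0.5]
finger_gap: 0.4
```

```bash
python3 f.py
```

```text
t 4.23 F [-0.    0.06 -0.1 ] sd [0.51 0.29 0.33] tcp [   2.06 -139.45   86.12] sd [0.02 0.01 0.02]
```

Call:
move_arm(deltas=[[0,0,0.001,0,40],[0,0,0.002,0,40],[0,0,0.003,0,40],[0,0,0.004,0,40],[0,0,0.005,0,40],[0,0,0.005,0,40],[0,0,0.005,0,40],[0,0,0.005,0,40]])

```text
t: 4.9
tcp_pos: [0.5477, -0.0893, 0.0846]
tool_rot: [0.803, 0.596, 0.0, 0.0]
force: [-0.4, -0.3, 6.1]
finger_gap: 0.398
```

```bash
python3 f.py
```

```text
t 5.2 F [-1.06 -0.07  5.5 ] sd [0.64 0.25 0.46] tcp [   2.11 -139.52   84.64] sd [0.01 0.01 0.01]
```

Contact is at TCP z ≈ 84.7 mm with about 5.5 N. I'll ease off slightly and make the first stroke.

Call:
move_arm(deltas=[[0.002,0,-0.0007,0,40],[0.012,0,-0.0007,0,40],[0.026,0,-0.0007,0,40],[0.042,0,-0.0007,0,40],[0.058,0,-0.0007,0,40],[0.074,0,-0.0007,0,40],[0.088,0,-0.0007,0,40],[0.095,0,-0.0007,0,40]])

```text
t: 5.87
tcp_pos: [0.5584, -0.0518, 0.0851]
tool_rot: [0.803, 0.597, -0.0, -0.0]
force: [-1.6, 0.9, 8.1]
finger_gap: 0.398
```

```bash
cat > t.py <<'E'
from meas import *
import sys
from f import avg
from go import S,A
avg(2)
for n in ("side","wrist"):
    im,d,P=cloud(n,n+"_"+sys.argv[1]+".png")
    if n=="side":
        hsv=cv2.cvtColor(im,cv2.COLOR_RGB2HSV); y=float(sys.argv[2])/1000 # expected y
        D=P[...,:2]-S; xs=D@[np.cos(A),np.sin(A)]; ys=D@[-np.sin(A),np.cos(A)]
        g=np.isfinite(P[...,2])&(abs(xs)<.062)&(abs(ys-y)<.06)&(P[...,2]>.012)&(P[...,2]<.082)&(hsv[...,1]>80)
        c,a=fitcyl(P[g]); print("tin in stripe frame",inst(c,S,A),"yaw err deg",np.degrees(a-A).round(2))
E
python3 t.py a -109
```

```text
t 5.97 F [-2.36  0.71  8.61] sd [0.06 0.04 0.02] tcp [   1.67 -100.39   85.08] sd [0.01 0.13 0.02]
cyl centre [ 0.5554 -0.0597] z 0.0399 axis deg -15.91 len 0.1087 res 0.0005
tin in stripe frame [   1.  -108.9] yaw err deg 0.69
```

View pics/wrist_a.png

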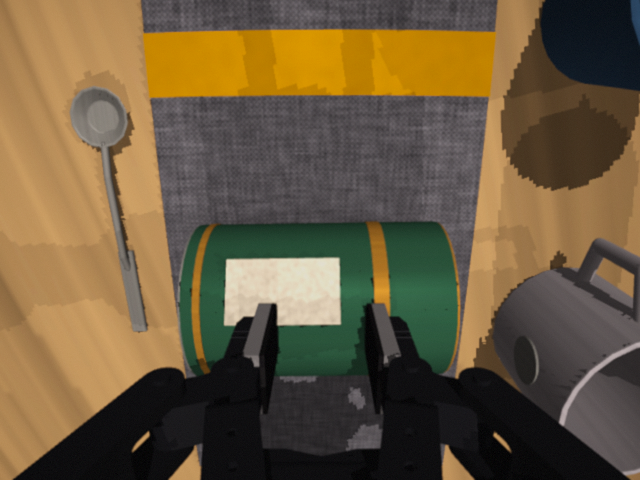

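The tin rolled about 18.5 mm without slipping. I'll lift, step back and set down with slightly less press.

Call:
move_arm(deltas=[[0,0,-0.012,0,40],[0,0,-0.025,0,40],[-0.02,0,-0.025,0,40],[-0.045,0,-0.025,0,40],[-0.054,0,-0.02,0,40],[-0.054,0,-0.008,0,40],[-0.054,0,-0.002,0,40],[-0.054,0,-0.001,0,40]])

```text
t: 6.73
tcp_pos: [0.552, -0.0737, 0.0841]
tool_rot: [0.803, 0.596, -0.0, -0.0]
force: [-0.5, -0.1, 2.8]
finger_gap: 0.398
```

```bash
python3 t.py b -109
```

```text
t 6.83 F [-0.37  0.51  0.4 ] sd [1.05 0.06 0.23] tcp [   1.8  -123.06   84.33] sd [0.02 0.1  0.06]
cyl centre [ 0.5552 -0.0594] z 0.0398 axis deg -15.95 len 0.1086 res 0.0005
tin in stripe frame [   0.8 -108.7] yaw err deg 0.65
```

Call:
move_arm(deltas=[[0.004,0,0.0007,0,40],[0.016,0,0.0003,0,40],[0.034,0,-0.0003,0,40],[0.054,0,-0.0006,0,40],[0.076,0,-0.0006,0,40],[0.098,0,-0.0006,0,40],[0.118,0,-0.0005,0,40],[0.13,0,-0.0003,0,40]])

```text
t: 7.6
tcp_pos: [0.5672, -0.022, 0.0849]
tool_rot: [0.802, 0.597, -0.0, -0.0]
force: [-2.3, 0.6, 2.8]
finger_gap: 0.4
```

```bash
python3 t.py c -84
```

```text
t 7.7 F [-2.26  1.03  4.43] sd [0.13 0.1  0.89] tcp [  1.62 -69.42  84.9 ] sd [0.   0.36 0.01]
cyl centre [ 0.5627 -0.034 ] z 0.0398 axis deg -15.93 len 0.1092 res 0.0006
tin in stripe frame [  0.8 -82.2] yaw err deg 0.67
```

Call:
move_arm(deltas=[[0,0,-0.012,0,40],[0,0,-0.025,0,40],[-0.025,0,-0.025,0,40],[-0.055,0,-0.025,0,40],[-0.065,0,-0.018,0,40],[-0.065,0,-0.006,0,40],[-0.065,0,-0.001,0,40],[-0.065,0,0,0,40]])

```text
t: 8.47
tcp_pos: [0.5595, -0.0489, 0.0841]
tool_rot: [0.803, 0.596, -0.0, -0.0]
force: [0.5, -0.1, 1.7]
finger_gap: 0.4
```

```bash
python3 t.py d -82
```

```text
t 8.57 F [-0.27  0.24 -0.39] sd [0.36 0.08 0.1 ] tcp [  1.9  -97.03  84.41] sd [0.04 0.09 0.1 ]
cyl centre [ 0.5623 -0.0342] z 0.0398 axis deg -16.05 len 0.1092 res 0.0006
tin in stripe frame [  0.4 -82.5] yaw err deg 0.55
```

Same state as before the last stroke, so I'll repeat it.

Call:
move_arm(deltas=[[0.004,0,0.0007,0,40],[0.016,0,0.0003,0,40],[0.034,0,-0.0003,0,40],[0.054,0,-0.0006,0,40],[0.076,0,-0.0006,0,40],[0.098,0,-0.0006,0,40],[0.118,0,-0.0005,0,40],[0.13,0,-0.0003,0,40]])

```text
t: 9.33
tcp_pos: [0.5752, 0.0027, 0.085]
tool_rot: [0.802, 0.597, 0.0, -0.0]
force: [-0.5, 0.5, -0.3]
finger_gap: 0.4
```

```bash
python3 t.py e -57
```

```text
t 9.43 F [-0.21  0.81  0.89] sd [0.7  0.08 1.3 ] tcp [  2.23 -43.47  85.  ] sd [0.01 0.37 0.02]
cyl centre [ 0.5693 -0.0097] z 0.0398 axis deg -15.99 len 0.1088 res 0.0006
tin in stripe frame [  0.1 -57.1] yaw err deg 0.61
```

Call:
move_arm(deltas=[[0,0,-0.012,0,40],[0,0,-0.025,0,40],[-0.025,0,-0.025,0,40],[-0.055,0,-0.025,0,40],[-0.066,0,-0.018,0,40],[-0.066,0,-0.006,0,40],[-0.066,0,-0.001,0,40],[-0.066,0,0.0005,0,40]])

```text
t: 10.2
tcp_pos: [0.5668, -0.0244, 0.0841]
tool_rot: [0.803, 0.596, -0.0, -0.001]
force: [-0.4, -1.2, 3.2]
finger_gap: 0.399
```

```bash
python3 t.py f -57
```

```text
t 10.3 F [-0.49 -0.19  0.45] sd [0.07 0.41 0.67] tcp [  1.92 -71.47  84.39] sd [0.04 0.11 0.06]
cyl centre [ 0.5695 -0.0101] z 0.0398 axis deg -15.93 len 0.1087 res 0.0005
tin in stripe frame [  0.4 -57.3] yaw err deg 0.67
```

Call:
move_arm(deltas=[[0.004,0,0.001,0,40],[0.016,0,0.0006,0,40],[0.034,0,-0.0001,0,40],[0.054,0,-0.0005,0,40],[0.076,0,-0.0005,0,40],[0.098,0,-0.0005,0,40],[0.118,0,-0.0003,0,40],[0.13,0,0,0,40]])

```text
t: 11.07
tcp_pos: [0.5821, 0.0274, 0.0849]
tool_rot: [0.802, 0.597, -0.0, -0.0]
force: [-2.6, 0.7, 4.7]
finger_gap: 0.399
```

```bash
python3 t.py g -32
```

```text
t 11.17 F [-2.71  1.96  4.71] sd [0.28 0.53 0.91] tcp [  1.84 -17.8   84.86] sd [0.01 0.38 0.01]
cyl centre [0.5767 0.0153] z 0.0398 axis deg -15.95 len 0.1089 res 0.0005
tin in stripe frame [  0.1 -31. ] yaw err deg 0.65
```

Call:
move_arm(deltas=[[0,0,-0.012,0,40],[0,0,-0.025,0,40],[-0.025,0,-0.025,0,40],[-0.048,0,-0.025,0,40],[-0.056,0,-0.018,0,40],[-0.056,0,-0.006,0,40],[-0.056,0,-0.002,0,40],[-0.056,0,-0.0004,0,40]])

```text
t: 11.93
tcp_pos: [0.5755, 0.004, 0.0847]
tool_rot: [0.803, 0.596, -0.0, -0.0]
force: [-1.3, 0.6, 5.5]
finger_gap: 0.402
```

```bash
python3 t.py i -31
```

```text
t 12.03 F [-0.9   0.33  1.77] sd [0.28 0.31 0.07] tcp [  2.11 -41.88  84.83] sd [0.   0.08 0.03]
cyl centre [0.5767 0.0151] z 0.0398 axis deg -15.94 len 0.1094 res 0.0005
tin in stripe frame [  0.1 -31.2] yaw err deg 0.66
```

Call:
move_arm(deltas=[[0.004,0,0.0003,0,40],[0.014,0,0.0001,0,40],[0.028,0,-0.0002,0,40],[0.044,0,-0.0002,0,40],[0.06,0,-0.0002,0,40],[0.074,0,-0.0002,0,40],[0.085,0,-0.0002,0,40],[0.09,0,0,0,40]])

```text
t: 12.8
tcp_pos: [0.5859, 0.0401, 0.0851]
tool_rot: [0.802, 0.597, -0.0, -0.0]
force: [-3.4, 0.7, 6.7]
finger_gap: 0.398
```

```bash
python3 t.py j -13
```

```text
t 12.9 F [-2.95  0.53  5.75] sd [0.3  0.41 0.02] tcp [ 1.75 -4.56 85.15] sd [0.01 0.12 0.01]
cyl centre [0.5815 0.033 ] z 0.0398 axis deg -15.92 len 0.1088 res 0.0005
tin in stripe frame [ -0.4 -12.6] yaw err deg 0.68
```

Call:
move_arm(deltas=[[0,0,-0.012,0,40],[0,0,-0.025,0,40],[-0.02,0,-0.025,0,40],[-0.033,0,-0.025,0,40],[-0.037,0,-0.018,0,40],[-0.037,0,-0.006,0,40],[-0.037,0,-0.002,0,40],[-0.037,0,-0.0004,0,40]])

```text
t: 13.67
tcp_pos: [0.5817, 0.0244, 0.085]
tool_rot: [0.803, 0.596, -0.0, -0.0]
force: [-1.4, 0.8, 5.9]
finger_gap: 0.398
```

Call:
move_arm(deltas=[[0.003,0,0.0001,0,40],[0.01,0,0,0,40],[0.019,0,0,0,40],[0.03,0,0,0,40],[0.041,0,0,0,40],[0.051,0,0,0,40],[0.059,0,0,0,40],[0.063,0,0,0,40]])

```text
t: 14.33
tcp_pos: [0.5888, 0.0495, 0.0851]
tool_rot: [0.803, 0.597, -0.0, -0.0]
force: [-2.3, 1.8, 6.2]
finger_gap: 0.401
```

```bash
python3 t.py k -1
```

```text
t 14.43 F [-3.14  0.49  5.66] sd [0.5  0.16 0.12] tcp [ 1.93  5.23 85.15] sd [0.01 0.11 0.  ]
cyl centre [0.5852 0.0456] z 0.0397 axis deg -15.96 len 0.1091 res 0.0005
tin in stripe frame [-0.5  0.5] yaw err deg 0.64
```

View pics/side_k.png

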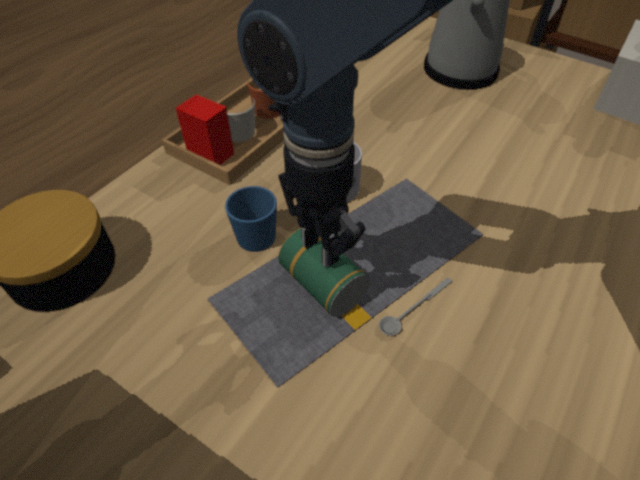

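The side view shows the tin lying on the stripe: the yellow end sticks out under it at (357,317), and the spoon at (415,310) hasn't moved. I'll lift away and check.

Call:
move_arm(deltas=[[0,0,-0.01,0,40],[0,0,-0.03,0,40],[0,0,-0.06,0,40],[0,0,-0.1,0,40],[0,0,-0.15,0,40],[0,0,-0.2,0,40],[0,0,-0.25,0,40],[0,0,-0.28,0,40]])

```text
t: 15.2
tcp_pos: [0.5909, 0.0484, 0.2006]
tool_rot: [0.803, 0.596, 0.002, 0.002]
force: [0.0, 0.4, -0.2]
finger_gap: 0.399
```

Call:
move_arm(deltas=[[-0.03,0,0,0,40],[-0.08,0,0,0,40],[-0.14,0,0,0,40],[-0.2,0,0,0,40],[-0.26,0,0,0,40],[-0.31,0,0,0,40],[-0.34,0,0,0,40],[-0.34,0,0,0,40]])

```text
t: 15.87
tcp_pos: [0.5491, -0.0842, 0.1969]
tool_rot: [0.804, 0.595, -0.0, 0.0]
force: [0.3, -0.4, 0.0]
finger_gap: 0.398
```

```bash
python3 t.py l 0
python3 - <<'E'
from meas import *
from go import S,A
im,d,P=cloud("scene","scene_end.png")
hsv=cv2.cvtColor(im,cv2.COLOR_RGB2HSV)
D=P[...,:2]-S; xs=D@[np.cos(A),np.sin(A)]; ys=D@[-np.sin(A),np.cos(A)]
g=np.isfinite(P[...,2])&(abs(xs)<.065)&(abs(ys)<.06)&(P[...,2]>.012)&(P[...,2]<.082)&(hsv[...,1]>60)
c,a=fitcyl(P[g]); print("scene",inst(c,S,A))
E
```

```text
t 15.97 F [-0.46 -0.91 -0.66] sd [0.11 0.44 0.09] tcp [   2.   -132.22  197.  ] sd [0.02 0.49 0.01]
cyl centre [0.5851 0.0455] z 0.0397 axis deg -15.94 len 0.1084 res 0.0005
tin in stripe frame [-0.6  0.4] yaw err deg 0.66
cyl centre [0.5874 0.0462] z 0.0378 axis deg -15.87 len 0.1111 res 0.0009
scene [1.5 1.7]
```

View pics/wrist_l.png

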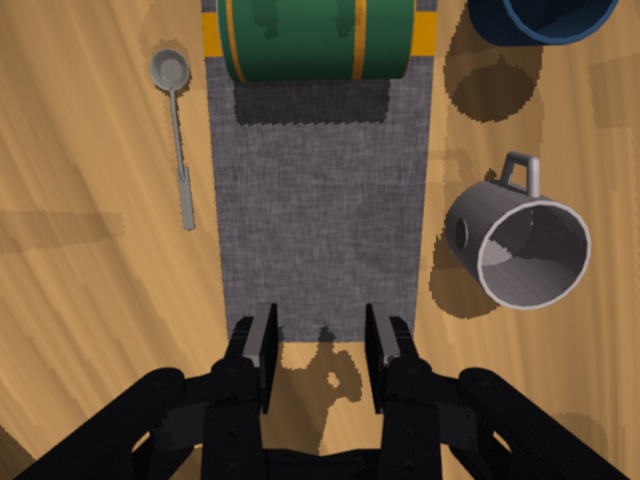

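View pics/side_l.png

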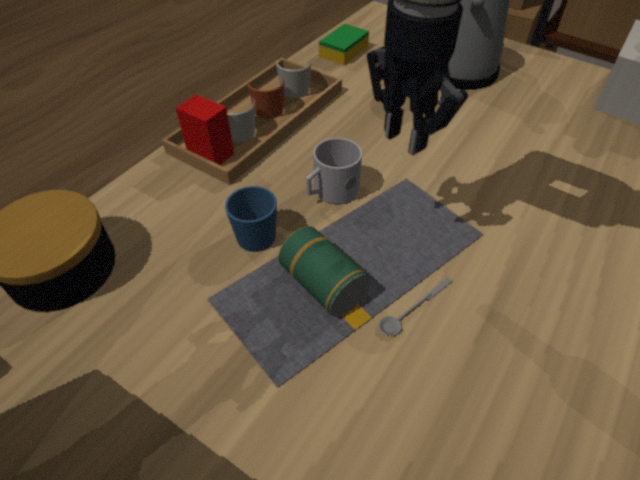

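The tin rests across the stripe, with yellow showing at both of its ends. The mug, cup and spoon are where they were, and the gripper is clear. I'm handing in.

```bash
python3 -c "
from station import manip
print(manip.sign_off())"
```

```text
the job is handed in; nothing more can be done
None
```

I rolled the tin about 127 mm along the runner onto the yellow stripe, then took the fingers away and handed the job in at about 16 s. It took six strokes with the part-open fingertips on its top, about 1 to 9 N at the readings, against the suggested 3 N. The tin moved half as far as the fingers, so I saw no sign of slipping. No verdict was reported.

- **Position:** the last checks put the tin's centre within 2 mm of the stripe's centre line, about 0.7° off parallel. The side camera gave (−0.6, +0.4) mm in the stripe's frame and the scene camera (+1.5, +1.7) mm, which agree within the calibration's 2 mm.
- **Height:** the tin's centre read 38 to 40 mm above the table, so it is lying flat on the runner.
- **Other things:** the mug, cup and spoon look unmoved in the final pictures. I compared them by eye and did not re-measure their positions.
- **Checks that failed:** my first colour-based outline of the tin caught only part of it. I replaced it with a depth-based cylinder fit before moving.

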